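Load the last spacer ring and screw the cap on the filter housing

ROBOT

A 6-joint arm with a two-finger parallel gripper is mounted at the origin on a cart in front of the work surface, level with it; the furniture and walls round the work are solid. World frame = base frame: x ahead of the robot, y to its left, z up, the work surface at z = 0. Lengths are in mm, angles in rad, forces in N, time in s.
With the tool pointing down it reaches from about 350 to 775 mm from the base axis. Payload 7.3 kg.
Tool frame: the origin (TCP) lies at the very end of the fingers, on their centre line; the grasp point (between the pads) lies 19 mm behind it; z points along the fingers, y is the line along which they close (so a half turn about z gives the same grasp; the last joint's range is limited). The gripper opens to 92 mm and grips with 3 to 60 N. Pads are 19 mm wide; open, the fingers measure 130 mm over their backs; the gripper's body (75 mm by 190 mm) begins 47 mm behind the grasp point.
Start: joints at [-1.427, 0.342, 1.524, -0, 1.275, -0.146], TCP at [150.047, -503.121, 226.741] pointing down, gripper open.
Joint ranges: [-2.53, 2.53], [-0.77, 2.02], [0.04, 2.7], [-1, 4.14], [0.28, 2.66], [-3.11, 3.11]. Speed limits (rad/s): [2.57, 2.57, 3.14, 3.14, 3.14, 3.14].

INTERFACE

Orientations are given as [roll, pitch, yaw] about the fixed x, y, z axes, in that order (R = Rz(yaw) Ry(pitch) Rx(roll)).
In Python, from plant import * gives the robot as it stands.
- The arm moves only by the tool arm_command, never from a script. Its arguments are lists of equal length, an entry for each row: "gripper": the finger opening in mm, from 0 to 91.8; "dp": the shift along the tool's x, y, z in units of 25 mm (1.0 is 25 mm), a list of three; "twist": the turn about the tool's z in units of 5 degrees (1.0 is 5 degrees). A call has exactly 5 rows; each row shifts and turns the commanded pose from where the row before left it, along the tool's axes as they then stand; what a row does not reach is not made up. A row lasts 1/8 s, in which the tool goes at most 62.5 mm and 10.7 degrees, less where a joint would pass 70% of its speed; a pose out of reach is approached as far as the arm can. A call is refused whole if a number of a shift passes 1 or a number of a turn 1, either way. A call with a gripper value outside its range is refused whole. The fingers move at their own pace and stop on an object; the grip force is fixed at half the most. Time passes only in rows, so rows that do not move let the fingers close, or fill a call up. It gives the time, the measured TCP pose, the force, the opening and the grip force at its end, in the units of the state.
- get_obs(): the state, without advancing time (a new reading comes with each control period).
- capture(name): name is "scene" or "top"; returns the picture (400x640x3 uint8, red, green, blue); there is no depth.
- get_calibration(name): a dict with "mtx" (3x3 intrinsics, pixels), "position" and "attitude" of the camera in the world. Camera axes: x right, y down, z forward; pixel columns grow to the right and rows downward; lengths in mm; the calibration is good to about 2 mm. A picture is of the moment at which its call begins. get_calibration takes no time and is no camera call.
- close_job(): hands the job in; it is judged then, once.
The state is a dict: "time": time; "joint_positions": joint angles; "dq": joint speeds; "tau": joint torques, N m; "tool_pos": TCP position; "tcp_rot": TCP orientation; "contact_force": force on the tool from outside, world axes, zero at the start; "moment": the same for the moment, N m; "grip_width": finger opening in mm; "finger_force": force on a finger pad.
Only numpy, scipy, OpenCV 4.12 (cv2) and the standard library are available. Lean on these libraries where they do the work, as an engineer would, in place of code of your own. Each camera call takes 0.05 s, during which the arm holds its last target. There are 200 camera calls.

TASK

Finish assembling the small filter housing: first drop the orange spacer ring flat into its open tube, on top of the white ring already inside, and let go of it. Then set the blue cap squarely on the tube and turn it backward (counter-clockwise from above) until its thread starts drop in, let go of it there, take a fresh hold and turn it forward (clockwise) until it is screwed fully home, and leave it free. Do not shove the amber bottle, the small beaker, the petri dish or the rubber bulb out of their places.

Things in the scene. Friction and masses are not known exactly. Their poses are not given: they have to be found in the camera images.
- housing: filter housing fixed to the worktop: round grey foot (96 mm diameter, 12 mm high at its edge, 16 at the tube) and an upright aluminium tube with a coarse outside thread. Origin: centre of the foot's underside, z up; its yaw tells nothing about the thread
- housing_mouth (a point): centre of the tube's mouth, on the rim, 66 mm above the housing's origin; z up. Bore 33 mm diameter (funnelled to 35.6 mm at the rim over 4 mm), 30 mm deep; a white ring lies fast in it and fills it, its flat top 18 mm below the rim. Tube outside 39 mm, 38 mm at the rim
- housing_step (a point): axis point 60 mm above the housing's origin, at the flat step on which a cap's lugs first stand. Three slots cut it, 120 degrees apart, 27 degrees wide, at an unreported angle that differs every time: feel for it. Turned counter-clockwise (from above) at most 95 degrees, the lugs fall 6 to 8 mm into the slots, whose walls stop further turning; set down over slots, the cap drops at once
- housing_thread (a point): axis point 40 mm above the housing's origin, where the lugs' underside is when home. Right-hand three-start thread, 50 mm diameter, 25.5 mm advance per turn, some 1.5 mm play: from the slots about 180 degrees clockwise to home. Clockwise on the step it just jams at 3.5 mm high teeth before the slots; with lugs on these teeth the cap stands 3.5 mm above the step
- cap: blue screw cap, 100 to 170 g, 51 mm tall, standing on the worktop open end down. Origin: centre of the skirt's lower edge, z up. Skirt 60 mm outside, 52.4 mm inside diameter, 28 mm deep inside. Origin above the housing's origin: 58 mm with lugs on the flat step, 49 to 52 mm dropped into the slots, 38 mm home (plate on the rim). Let go in the thread it stays put
- cap_hex (a point): centre of the solid hexagon on the cap, the place to grasp: 36 mm across flats, 33 to 51 mm above the cap's origin (this point: 42 mm); flats face +x and -x of the cap and every 60 degrees. Below it the round plate, 28 to 33 mm above the origin
- cap_lugs (a point): axis point at the lugs' underside, 2 mm above the cap's origin. Three rounded lugs 3.8 mm thick point inward at 0, 120 and 240 degrees from the cap's x axis; a 41.6 mm circle passes between their tips
- ring: orange flat spacer ring lying on the worktop, about 30 g: 30 mm outside diameter, 14 mm hole, 10 mm thick. Origin: centre of its underside. Lying home in the tube its origin is 48 mm above the housing's origin
- amber_bottle: brown reagent bottle with red cap, 60 mm diameter, 140 mm tall, loose bystander; origin: centre of its underside
- small_beaker: small glass beaker, 46 x 51 x 54 mm, loose bystander; origin: centre of its underside
- petri_dish: clear petri dish, 64 mm diameter, 14 mm tall, loose bystander; origin: centre of its underside
- pipette_bulb: red rubber bulb standing on its round end, 53 mm diameter, 76 mm tall, loose bystander; origin: centre of its underside

How it is judged:
By the outcome, as a careful person would: the job done as asked, in the order asked, and still so for the second after the job is handed in, with the robot touching nothing.
It also fails if it takes over 72 s, if anything falls off the work surface, if the arm or the gripper's body presses on something with over 40 N, if the wrist force passes 120 N, or if a joint passes its speed limit or range.

## Working session

There is one attempt and no reset: what is moved stays moved. The work goes in short steps, Python scripts to look and compute and a tool call to move; the robot and the scene stay as the last step left them, time stands still between calls to the robot, and variables do not carry over. Pictures are saved under pics/ and viewed, at most 10 in all, crops included, and the job is handed in when it is done.

Besides the shell and the picture viewer there is one more tool, called after "Emit:" as name(argument=value, ...) on one line, values as JSON. arm_command: Moves the arm, as the interface text tells. Its arguments: {"type":"object","properties":{"gripper":{"type":"array"},"dp":{"type":"array"},"twist":{"type":"array"}},"required":["gripper","dp","twist"]}

```bash
mkdir -p pics; ls; python3 - <<'E'
from plant import *
import cv2
for n in ("scene","top"):
    cv2.imwrite(f"pics/{n}0.png",capture(n)[:,:,::-1])
    c=get_calibration(n);print(n,c)
o=get_obs();print(o)
E
```

```text
pics
scene {'mtx': array([[420.66459612,   0.        , 319.72747255],
       [  0.        , 420.66459612, 206.76111558],
       [  0.        ,   0.        ,   1.        ]]), 'position': array([ 96.64748849, 430.63981403, 854.18058047]), 'attitude': array([-2.44761087,  0.00500383, -2.36971374])}
top {'mtx': array([[399.30598856,   0.        , 318.51723509],
       [  0.        , 399.30598856, 195.06019449],
       [  0.        ,   0.        ,   1.        ]]), 'position': array([ 479.05931035,  -38.77393348, 1103.69810211]), 'attitude': array([-3.0725539 ,  0.01092781, -1.56367522])}
{'time': 0.1, 'joint_positions': array([-1.42700803e+00,  3.42658473e-01,  1.52490221e+00, -5.11540899e-05,
        1.27541212e+00, -1.45984186e-01]), 'dq': array([-0.00027291, -0.00078776, -0.00162788, -0.00021504,  0.00119787,
       -0.00065585]), 'tau': array([ 2.36077285e-03, -4.32000947e+01, -2.44695389e+01,  7.19437050e-02,
        5.26010105e-02, -6.09700442e-05]), 'tool_pos': array([ 149.97245686, -502.74734311,  226.11837949]), 'tcp_rot': array([-3.14022007e+00, -1.52367672e-04,  2.89787308e-01]), 'contact_force': array([ 0.11470109, -0.56215471, -0.09406472]), 'moment': array([-0.03868786, -0.03031639, -0.03467905]), 'finger_force': 0.0, 'grip_width': 91.69641932766594}
```

View pics/scene0.png

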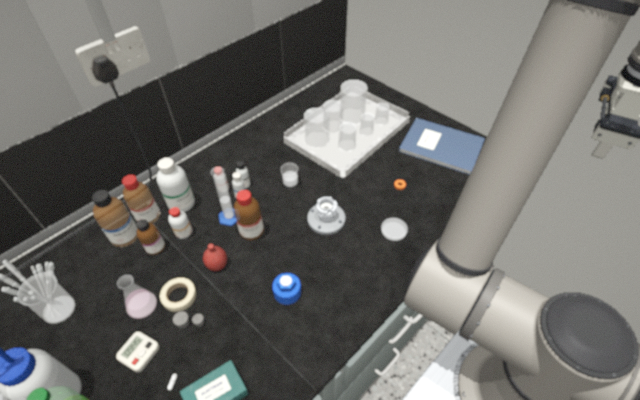

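View pics/top0.png

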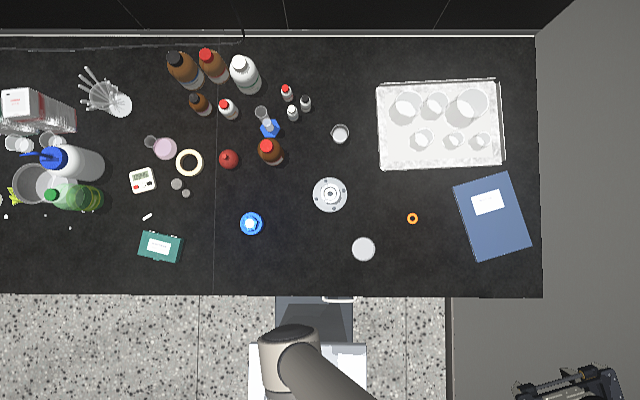

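The scene view shows the housing at (326,215), the cap at (286,288), the ring at (400,184), the dish at (394,229), the bottle at (249,215), the bulb at (215,257) and the beaker at (290,175). In the top view, the housing is at (330,195), the cap at (251,223) and the ring at (412,218).

```bash
cat > h.py <<'E'
import numpy as np, cv2
from plant import *
from scipy.spatial.transform import Rotation as R
def ray(n,uv,z):
    c=get_calibration(n); M=R.from_euler('xyz',c['attitude']).as_matrix()
    d=M@np.linalg.inv(c['mtx'])@np.array([uv[0],uv[1],1.0]); p=c['position']
    return p+d*(z-p[2])/d[2]
def proj(n,P):
    c=get_calibration(n); M=R.from_euler('xyz',c['attitude']).as_matrix()
    q=c['mtx']@(M.T@(np.array(P)-c['position'])); return q[:2]/q[2]
def mask(im,lo,hi,roi):
    h=cv2.cvtColor(im,cv2.COLOR_RGB2HSV); m=cv2.inRange(h,lo,hi); k=np.zeros_like(m)
    x0,y0,x1,y1=roi; k[y0:y1,x0:x1]=m[y0:y1,x0:x1]; return k
def crop(im,c,r,s):
    x,y=map(int,c); return cv2.resize(im[y-r:y+r,x-r:x+r,::-1],None,fx=s,fy=s,interpolation=cv2.INTER_CUBIC)
E
python3 - <<'E'
from h import *
T=cv2.imread('pics/top0.png')[:,:,::-1].copy();S=cv2.imread('pics/scene0.png')[:,:,::-1].copy()
for n,im,rr,rc in(('top',T,(395,200,430,235),(230,200,275,245)),('scene',S,(385,170,415,195),(260,260,310,310))):
    for nm,lo,hi,roi,z in(('ring',(5,140,90),(20,255,255),rr,5),('cap',(100,130,60),(125,255,255),rc,30)):
        m=mask(im,lo,hi,roi)
        cs=max(cv2.findContours(m,0,2)[0],key=cv2.contourArea)
        e=cv2.fitEllipse(cv2.convexHull(cs)); b=cv2.boundingRect(cs)
        print(n,nm,e,b,ray(n,e[0],z)[:2])
a=np.hstack([crop(T,(330,195),25,8),crop(T,(251,223),25,8)]);b=np.hstack([crop(S,(326,215),25,8),crop(S,(286,288),25,8)])
cv2.imwrite('pics/c.png',cv2.resize(np.vstack([a,b]),(600,600)))
E
```

```text
top ring ((412.0, 218.15708923339844), (10.801614761352539, 11.487274169921875), 0.0) (407, 213, 11, 11) [ 493.13945266 -282.85598885]
top cap ((251.1829071044922, 223.06390380859375), (23.077482223510742, 24.21418571472168), 80.87718200683594) (240, 212, 24, 23) [476.63550446 153.91403164]
scene ring ((399.63006591796875, 183.93496704101562), (10.904948234558105, 12.79587173461914), 94.84721374511719) (394, 179, 13, 11) [ 491.49072475 -283.59649265]
scene cap ((286.465576171875, 287.91925048828125), (30.347204208374023, 32.3683967590332), 176.4813232421875) (272, 272, 29, 33) [468.70113062 159.0831492 ]
```

View pics/c.png

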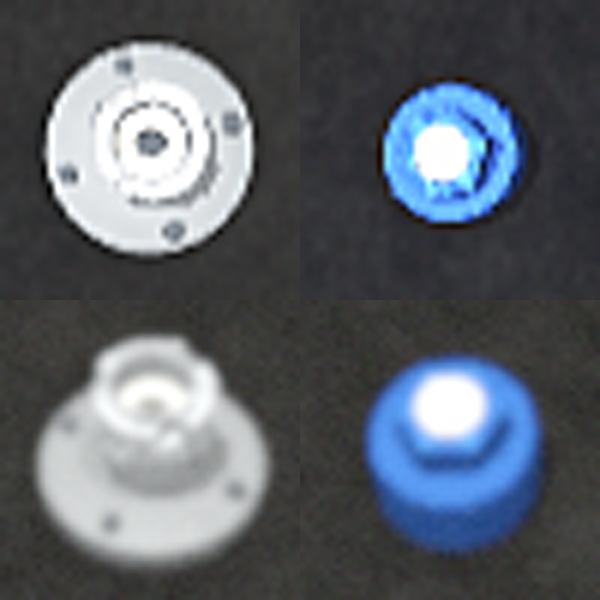

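```bash
python3 - <<'E'
from h import *
T=cv2.imread('pics/top0.png')[:,:,::-1].copy();S=cv2.imread('pics/scene0.png')[:,:,::-1].copy()
def big(m): return max(cv2.findContours(m,0,2)[0],key=cv2.contourArea)
for n,im,roi in(('top',T,(305,170,355,220)),('scene',S,(300,190,352,240))):
    c=cv2.convexHull(big(mask(im,(0,0,95),(179,80,255),roi)));
    if n=='scene': c=c[c[:,0,1]>213]
    e=cv2.fitEllipse(c); print(n,'foot',e,ray(n,e[0],8)[:2])
print('mouth scene',ray('scene',(326.8,203.7),66)[:2],'proj top of that',proj('top',ray('scene',(326.8,203.7),66)))
for n,im,roi in(('top',T,(230,200,275,245)),('scene',S,(260,260,310,310))):
    c=big(mask(im,(0,0,200),(179,90,255),roi)); e=cv2.minEnclosingCircle(c); print(n,'white',e,ray(n,e[0],51)[:2])
# plate top outline (cap), skirt
print('cap from scene: proj of cap guess', proj('scene',[476,155,51]),proj('scene',[476,155,33]))
outs=[]
for n,im,c in(('top',T,(251,223)),('scene',S,(286,283))):
    k=crop(im,c,16,18)[:,:,::-1]
    outs.append(cv2.merge([cv2.normalize(cv2.createCLAHE(4,(2,2)).apply(k[:,:,i]),None,0,255,32) for i in range(2)]+[k[:,:,2]]))
cv2.imwrite('pics/hex.png',cv2.resize(np.hstack([o[:,:,1] for o in outs]),(800,400)))
E
```

```text
top foot ((329.41650390625, 194.30624389648438), (34.661651611328125, 35.29952621459961), 176.9364471435547) [557.01196685 -56.22282138]
scene foot ((326.0039367675781, 217.28421020507812), (33.64894104003906, 38.94389343261719), 87.50894927978516) [554.71290066 -56.9768146 ]
mouth scene [551.22661653 -55.60913999] proj top of that [329.53220904 194.94238058]
top white ((248.84146118164062, 223.13414001464844), 5.202742099761963) [476.45422738 156.32314576]
scene white ((285.3333435058594, 280.0), 6.411885738372803) [475.12759731 154.58287112]
cap from scene: proj of cap guess [284.91897155 279.87557877] [285.47933071 284.00811977]
```

View pics/hex.png

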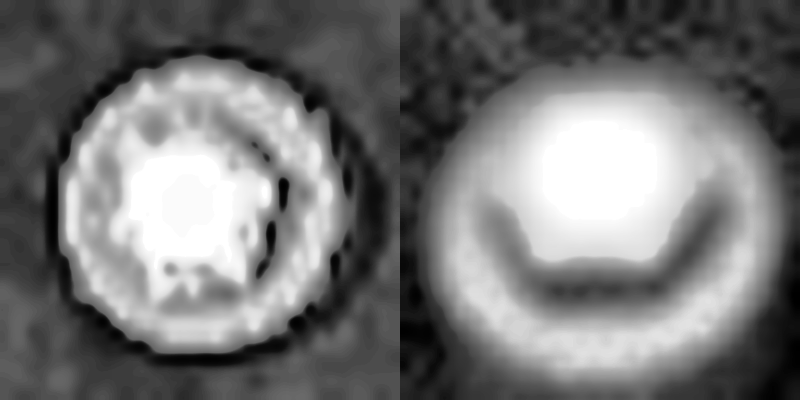

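The crop shows the front edge of the hex top running from (280.8,288) to (290.6,287.8) in the scene image. I'll cast those two points onto z=51 to get the hex yaw.

```bash
python3 - <<'E'
from h import *
a=ray('scene',(280.8,288),51);b=ray('scene',(290.6,287.8),51);d=b-a
print(a,b,np.linalg.norm(d),'edge dir deg',np.degrees(np.arctan2(d[1],d[0])))
o=get_obs();M=R.from_euler('xyz',o['tcp_rot']).as_matrix();print(M.round(3),o['tcp_rot'])
E
```

```text
[467.79904013 174.57511912  51.        ] [453.06661915 159.64646648  51.        ] 20.974005287704617 edge dir deg -134.6209482310611
[[ 0.958  0.286 -0.   ]
 [ 0.286 -0.958  0.001]
 [ 0.    -0.001 -1.   ]] [-3.14022007e+00 -1.52367672e-04  2.89787308e-01]
```

Emit:
arm_command(gripper=[60,60,60,60,60], dp=[[0,0,0],[0,0,0],[0,0,0],[0,0,0],[0,0,0]], twist=[0.66,0.66,0.66,0.66,0.66])

```text
time: 0.72
tool_pos: [150.0, -502.9, 226.3]
tcp_rot: [-3.141, 0.0, -0.0]
contact_force: [-1.0, 0.5, -0.0]
grip_width: 60.1
finger_force: 0.0
```

Emit:
arm_command(gripper=[60,60,60,60,60], dp=[[0.9,-0.58,0],[0.9,-0.58,0],[0.9,-0.58,0],[0.9,-0.58,0],[0.9,-0.58,0]], twist=[0,0,0,0,0])

```text
time: 1.35
tool_pos: [263.0, -429.7, 226.4]
tcp_rot: [-3.141, 0.0, 0.002]
contact_force: [-0.5, -0.8, -0.9]
grip_width: 60.1
finger_force: 0.0
```

Emit:
arm_command(gripper=[60,60,60,60,60], dp=[[0.9,-0.58,0.5],[0.9,-0.58,0.5],[0.9,-0.58,0.5],[0.9,-0.58,0.5],[0.9,-0.58,0.5]], twist=[0,0,0,0,0])

```text
time: 1.98
tool_pos: [375.3, -357.0, 163.5]
tcp_rot: [-3.141, 0.0, 0.002]
contact_force: [0.6, -0.2, 0.4]
grip_width: 60.3
finger_force: 0.0
```

Emit:
arm_command(gripper=[60,60,60,60,60], dp=[[0.9,-0.58,0.5],[0.9,-0.58,0.5],[0.9,-0.58,0.5],[0,0,0],[0,0,0]], twist=[0,0,0,0,0])

```text
time: 2.6
tool_pos: [441.8, -314.3, 126.7]
tcp_rot: [3.141, 0.001, 0.002]
contact_force: [-0.3, 0.7, 0.5]
grip_width: 59.8
finger_force: 0.0
```

Emit:
arm_command(gripper=[60,60,60,60,60], dp=[[0.8,-0.5,0.8],[0.8,-0.5,0.8],[0.43,-0.25,0.8],[0,0,0.8],[0,0,0.5]], twist=[0,0,0,0,0])

```text
time: 3.22
tool_pos: [492.2, -283.0, 33.2]
tcp_rot: [-3.141, 0.001, 0.001]
contact_force: [0.2, 0.6, 1.4]
grip_width: 59.7
finger_force: 0.0
```

Emit:
arm_command(gripper=[60,60,60,40,36], dp=[[0,0,0.5],[0,0,0.4],[0,0,0.26],[0,0,0],[0,0,0]], twist=[0,0,0,0,0])

```text
time: 3.85
tool_pos: [493.2, -283.0, 5.6]
tcp_rot: [3.141, -0.001, 0.002]
contact_force: [-0.7, -0.3, 0.4]
grip_width: 44.6
finger_force: 0.0
```

```bash
python3 - <<'E'
from h import *
o=get_obs();print(o['tool_pos'],o['grip_width'])
S=capture('scene'); cv2.imwrite('pics/r1.png',crop(S,(400,184),40,7))
m=mask(S,(5,140,90),(20,255,255),(380,160,425,205));c=max(cv2.findContours(m,0,2)[0],key=cv2.contourArea);print(cv2.boundingRect(c))
print(proj('scene',o['tool_pos']))
E
```

```text
[ 493.18151874 -282.95628476    5.58999501] 44.607918630961045
(399, 184, 5, 6)
[399.02436783 183.59813842]
```

View pics/r1.png

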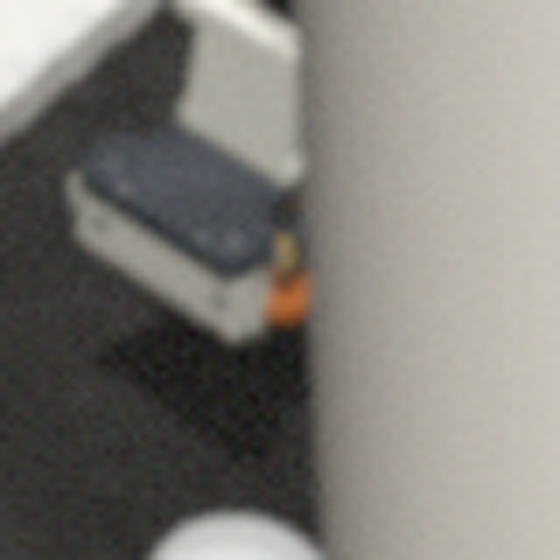

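The arm covers most of the ring, but the ring's visible edge sits between the fingers, so I'll grip it.

Emit:
arm_command(gripper=[25,25,25,25,25], dp=[[0,0,0],[0,0,0],[0,0,0],[0,0,0],[0,0,0]], twist=[0,0,0,0,0])

```text
time: 4.53
tool_pos: [493.1, -282.9, 5.6]
tcp_rot: [3.141, -0.001, 0.002]
contact_force: [-0.3, 0.0, 5.3]
grip_width: 27.8
finger_force: 30.0
```

Emit:
arm_command(gripper=[25,25,25,25,25], dp=[[0,0,-0.1],[0,0,-0.7],[0,0,-1],[0,0,-1],[0,0,-1]], twist=[0,0,0,0,0])

```text
time: 5.15
tool_pos: [492.9, -282.8, 102.0]
tcp_rot: [3.141, -0.0, 0.002]
contact_force: [0.0, 0.0, -0.1]
grip_width: 27.7
finger_force: 30.0
```

Emit:
arm_command(gripper=[25,25,25,25,25], dp=[[0.2,-0.8,0],[0.2,-0.8,0],[0.2,-0.8,0],[0.2,-0.8,0],[0.2,-0.8,0]], twist=[0,0,0,0,0])

```text
time: 5.78
tool_pos: [518.0, -180.9, 99.8]
tcp_rot: [-3.141, 0.001, 0.002]
contact_force: [0.6, -0.2, -0.1]
grip_width: 27.2
finger_force: 30.0
```

Emit:
arm_command(gripper=[25,25,25,25,25], dp=[[0.3,-1,0],[0.3,-1,0],[0.3,-1,0],[0.3,-1,0],[0.24,-1,0]], twist=[0,0,0,0,0])

```text
time: 6.4
tool_pos: [553.7, -55.9, 100.0]
tcp_rot: [3.142, 0.0, 0.002]
contact_force: [-0.1, 0.1, 0.1]
grip_width: 28.1
finger_force: 30.0
```

Emit:
arm_command(gripper=[25,25,25,25,25], dp=[[0,-0.08,0],[0,0,0],[0,0,0],[0,0,0],[0,0,0]], twist=[0,0,0,0,0])

```text
time: 7.02
tool_pos: [553.4, -56.1, 100.2]
tcp_rot: [3.141, 0.0, 0.001]
contact_force: [-0.1, -0.5, -0.3]
grip_width: 27.9
finger_force: 30.0
```

```bash
python3 - <<'E'
from h import *
o=get_obs();print(o['tool_pos'],o['grip_width'])
S=capture('scene');cv2.imwrite('pics/r2f.png',S[:,:,::-1]); cv2.imwrite('pics/r2.png',crop(S,(326,205),35,8))
m=mask(S,(5,140,90),(20,255,255),(300,160,360,225));c=max(cv2.findContours(m,0,2)[0],key=cv2.contourArea);print(cv2.boundingRect(c))
P=o['tool_pos'];print(proj('scene',P))
E
```

```text
[553.40957917 -56.11395314 100.20363307] 27.850369054972703
(326, 190, 8, 10)
[326.39804116 193.8757203 ]
```

View pics/r2.png

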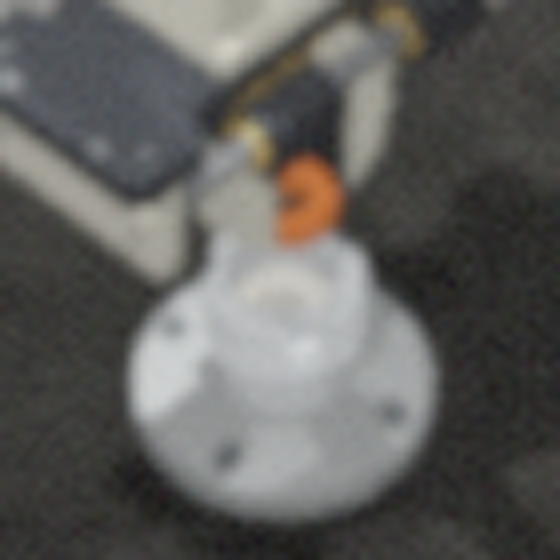

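The ring sits flat between the fingers, centred near (328,195), and the tube mouth below it is near (327.5,204). I'll compare the two against the projection.

```bash
python3 - <<'E'
from h import *
P=np.array([553.4,-56.1,99.6]);q=proj('scene',P)
print('jac px/mm x,y,z',*[(proj('scene',P+10*np.eye(3)[i])-q)/10 for i in range(3)])
for z in(8,12,66): print(z,proj('scene',[553.4,-56.1,z]),proj('top',[553.4,-56.1,z]))
S=cv2.imread('pics/scene0.png');g=cv2.cvtColor(S,6);
# foot: full outline, minimal-bias: horizontal extremes of dark holes
T=cv2.cvtColor(cv2.imread('pics/top0.png'),6)
for n,im,c in(('top',T,(330,195)),('scene',g,(326,215))):
    x,y=c;k=cv2.resize(im[y-22:y+22,x-22:x+22],None,fx=8,fy=8,interpolation=2)
    b=cv2.adaptiveThreshold(k,255,0,1,61,25)
    pts=[]
    for cc in cv2.findContours(b,0,2)[0]:
        a=cv2.contourArea(cc);(u,v),r=cv2.minEnclosingCircle(cc)
        if 40<a<800: pts.append((round(x-22+(u+.5)/8-.5,2),round(y-22+(v+.5)/8-.5,2),a))
    for p in pts: print(n,p,ray(n,p,12)[:2].round(1))
E
```

```text
jac px/mm x,y,z [-0.30102431 -0.21641764] [-0.28969972  0.22635219] [ 0.00302298 -0.27906053]
8 [326.13827166 217.7569432 ] [329.36494252 195.61624932]
12 [326.14878388 216.78652735] [329.38855502 195.51756412]
66 [326.29682587 203.12031453] [329.72505624 194.1112032 ]
scene (318.56, 234.25, 76.5) [528.9  -3.3]
scene (312.19, 230.81, 90.0) [5.477e+02 2.000e-01]
scene (319.12, 226.65, 275.0) [544.3 -21.1]
scene (339.67, 221.27, 184.5) [518.8 -69.4]
scene (320.5, 218.81, 69.0) [559.2 -41.4]
scene (328.81, 210.25, 92.0) [563.3 -76.5]
scene (325.75, 207.5, 302.0) [575.4 -77.7]
```

Emit:
arm_command(gripper=[25,25,25,25,25], dp=[[0.12,0.03,0.5],[0,0,0.4],[0,0,0.15],[0,0,0],[0,0,0]], twist=[0,0,0,0,0])

```text
time: 7.7
tool_pos: [556.7, -56.4, 74.1]
tcp_rot: [3.141, -0.0, 0.002]
contact_force: [1.0, 0.4, -1.0]
grip_width: 27.6
finger_force: 30.0
```

Emit:
arm_command(gripper=[25,25,25,25,25], dp=[[0,0,0.06],[0,0,0.06],[0,0,0.04],[0,0,0],[0,0,0]], twist=[0,0,0,0,0])

```text
time: 8.32
tool_pos: [556.5, -56.4, 70.0]
tcp_rot: [3.141, -0.0, 0.002]
contact_force: [0.4, -0.1, 0.8]
grip_width: 27.7
finger_force: 30.0
```

Emit:
arm_command(gripper=[25,25,25,25,25], dp=[[0,0,0.04],[0,0,0.04],[0,0,0.02],[0,0,0],[0,0,0]], twist=[0,0,0,0,0])

```text
time: 8.95
tool_pos: [556.5, -56.5, 67.5]
tcp_rot: [3.141, -0.0, 0.002]
contact_force: [0.1, -0.2, 0.1]
grip_width: 27.8
finger_force: 30.0
```

```bash
python3 - <<'E'
from h import *
o=get_obs();print(o['tool_pos'],o['contact_force'],o['moment'])
S=capture('scene');cv2.imwrite('pics/r3.png',crop(S,(326,205),30,10))
E
```

```text
[556.5236355  -56.50828939  67.49033227] [ 0.09417719 -0.18340806  0.08930785] [-0.18257448  0.05152402  0.01875285]
```

View pics/r3.png

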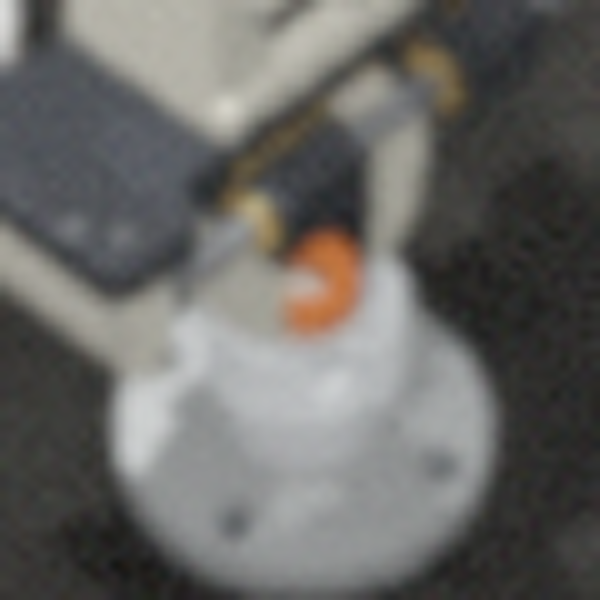

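The ring sits inside the mouth with no side force, so I'll release it and rise.

Emit:
arm_command(gripper=[34,40,44,44,44], dp=[[0,0,0],[0,0,0],[0,0,0],[0,0,0],[0,0,-0.4]], twist=[0,0,0,0,0])

```text
time: 9.62
tool_pos: [555.9, -56.2, 77.2]
tcp_rot: [-3.141, 0.002, 0.002]
contact_force: [0.3, 0.7, 0.6]
grip_width: 43.8
finger_force: 0.0
```

Emit:
arm_command(gripper=[60,60,60,60,60], dp=[[0,0,-1],[0,0,-1],[-0.5,-0.8,-0.4],[-0.5,-1,0],[-0.5,-1,0]], twist=[0,0,0,0,0])

```text
time: 10.25
tool_pos: [517.2, 15.3, 137.4]
tcp_rot: [-3.141, 0.001, 0.002]
contact_force: [0.0, 0.7, -0.4]
grip_width: 60.1
finger_force: 0.0
```

Emit:
arm_command(gripper=[60,60,60,60,60], dp=[[-0.5,-1,0],[-0.4,-1,0],[-0.4,-1,0],[-0.2,-1,0],[-0.2,-1,0]], twist=[0,0,0,0,0])

```text
time: 10.88
tool_pos: [474.3, 140.1, 137.3]
tcp_rot: [-3.142, 0.001, 0.002]
contact_force: [0.7, 0.1, -0.2]
grip_width: 60.0
finger_force: 0.0
```

```bash
python3 - <<'E'
from h import *
o=get_obs();print(o['tool_pos'])
S=capture('scene');T=capture('top');cv2.imwrite('pics/r4.png',np.hstack([crop(S,(326,205),25,8),crop(T,(330,195),25,8)]))
for n,im,roi in(('scene',S,(310,185,345,225)),('top',T,(315,180,345,210))):
    m=mask(im,(3,100,80),(22,255,255),roi);print(n,cv2.boundingRect(m),[ray(n,np.array(cv2.boundingRect(m)[:2])+np.array(cv2.boundingRect(m)[2:])/2-.5,z)[:2].round(1) for z in(58,)])
E
```

```text
[474.32105524 140.06655322 137.31285781]
scene (0, 0, 0, 0) [array([2322.6,   81.5])]
top (324, 188, 12, 11) [array([556.9, -55.6])]
```

View pics/r4.png

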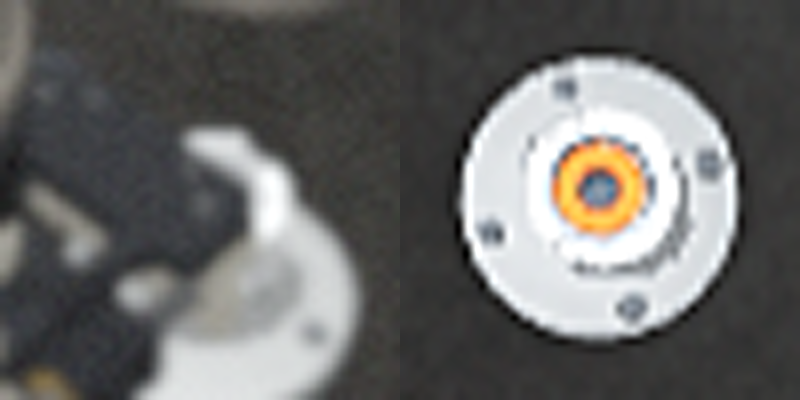

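The ring is down in the tube and concentric in the top view, and the housing axis is near (556.5,-56). Next is the cap. I'll squeeze it once at yaw -15° to centre it, then regrip at 45°.

Emit:
arm_command(gripper=[60,60,60,60,60], dp=[[0.09,-0.5,0.5],[0,-0.06,0.8],[0,0,0.8],[0,0,0.6],[0,0,0]], twist=[0,0,1,1,1])

```text
time: 11.6
tool_pos: [477.1, 152.1, 67.7]
tcp_rot: [3.14, 0.004, -0.264]
contact_force: [-1.3, 0.4, 0.3]
grip_width: 60.2
finger_force: 0.0
```

Emit:
arm_command(gripper=[60,60,60,45,40], dp=[[0,0,0.6],[0,0,0.5],[0,0,0.27],[0,0,0],[0,0,0]], twist=[0,0,0,0,0])

```text
time: 12.22
tool_pos: [478.6, 152.5, 35.9]
tcp_rot: [-3.141, -0.001, -0.26]
contact_force: [0.8, -0.0, -0.7]
grip_width: 44.6
finger_force: 0.0
```

Emit:
arm_command(gripper=[32,32,32,32,32], dp=[[0,0,0],[0,0,0],[0,0,0],[0,0,0],[0,0,0]], twist=[0,0,0,0,0])

```text
time: 12.85
tool_pos: [478.7, 152.5, 36.1]
tcp_rot: [-3.141, -0.001, -0.26]
contact_force: [-0.0, 0.7, 6.5]
grip_width: 35.5
finger_force: 30.0
```

Emit:
arm_command(gripper=[48,52,52,52,52], dp=[[0,0,0],[0,0,0],[-0.09,0,0],[0,0,0],[0,0,0]], twist=[0,0,-1,-1,-1])

```text
time: 13.48
tool_pos: [475.9, 153.0, 35.4]
tcp_rot: [3.141, 0.001, 0.005]
contact_force: [0.3, -0.1, -1.0]
grip_width: 52.2
finger_force: 0.0
```

Emit:
arm_command(gripper=[52,52,52,52,52], dp=[[0,0,0],[0,0,0],[0,0,0],[0,0,0],[0,0,0]], twist=[-1,-1,-1,-1,-1])

```text
time: 14.1
tool_pos: [475.9, 153.0, 35.4]
tcp_rot: [-3.141, 0.001, 0.441]
contact_force: [0.5, 0.4, -0.4]
grip_width: 52.1
finger_force: 0.0
```

Emit:
arm_command(gripper=[52,52,52,52,40], dp=[[0,0,0],[0,0,0],[0,0,0],[0,0,0],[0,0,0]], twist=[-1,-1,-1,-1,0])

```text
time: 14.72
tool_pos: [475.9, 153.0, 35.4]
tcp_rot: [-3.141, 0.001, 0.786]
contact_force: [0.6, 0.4, 0.2]
grip_width: 45.8
finger_force: 0.0
```

Emit:
arm_command(gripper=[32,32,32,32,32], dp=[[0,0,0],[0,0,0],[0,0,0],[0,0,0],[0,0,0]], twist=[0,0,0,0,0])

```text
time: 15.35
tool_pos: [476.2, 153.0, 35.7]
tcp_rot: [3.142, 0.0, 0.787]
contact_force: [-0.3, 0.7, -0.1]
grip_width: 35.7
finger_force: 30.0
```

Emit:
arm_command(gripper=[32,32,32,32,32], dp=[[0,0,-0.3],[0,0,-0.8],[0,0,-0.9],[0,0,-0.9],[0,0,-0.7]], twist=[0,0,0,0,0])

```text
time: 15.98
tool_pos: [476.4, 153.1, 127.2]
tcp_rot: [3.141, -0.001, 0.787]
contact_force: [0.6, 0.6, -0.6]
grip_width: 35.7
finger_force: 30.0
```

Emit:
arm_command(gripper=[32,32,32,32,32], dp=[[-0.3,0.7,0],[-0.4,0.9,0],[-0.4,0.9,0],[-0.4,0.9,0],[-0.4,0.9,0]], twist=[0,0,0,0,0])

```text
time: 16.6
tool_pos: [518.8, 41.7, 125.0]
tcp_rot: [-3.141, 0.001, 0.787]
contact_force: [0.3, -0.5, -1.1]
grip_width: 35.3
finger_force: 30.0
```

Emit:
arm_command(gripper=[32,32,32,32,32], dp=[[-0.4,0.9,0],[-0.4,0.9,0],[-0.4,0.9,0],[-0.3,0.7,0],[-0.24,0.48,0]], twist=[0,0,0,0,0])

```text
time: 17.23
tool_pos: [556.9, -57.1, 125.3]
tcp_rot: [-3.141, 0.0, 0.786]
contact_force: [-0.5, -0.5, -1.0]
grip_width: 35.7
finger_force: 30.0
```

Emit:
arm_command(gripper=[32,32,32,32,32], dp=[[0,0,0],[0,0,0],[0,0,0],[0,0,0],[0,0,0]], twist=[0,0,0,0,0])

```text
time: 17.85
tool_pos: [556.8, -55.4, 125.8]
tcp_rot: [3.141, -0.0, 0.788]
contact_force: [0.2, -0.5, -0.7]
grip_width: 35.8
finger_force: 30.0
```

```bash
python3 - <<'E'
from h import *
o=get_obs();print(o['tool_pos'],o['tcp_rot'])
P=o['tool_pos']
S=capture('scene');T=capture('top');cv2.imwrite('pics/k1.png',np.hstack([crop(S,(326,200),32,6),crop(T,(330,195),32,6)]))
M=R.from_euler('xyz',o['tcp_rot']).as_matrix()
print('to housing, tool units',(M.T@(np.array([556.5,-56.2,P[2]])-P)/25).round(3))
for z in(-35.5,-7.5,-2.5): print(proj('scene',P+[0,0,z]))
m=mask(S,(100,130,40),(125,255,255),(295,170,360,240));print(cv2.boundingRect(m))
E
```

```text
[556.78957524 -55.44543506 125.78030093] [ 3.14147476e+00 -2.66082666e-06  7.87664287e-01]
to housing, tool units [-0.03   0.013  0.   ]
[325.16373827 196.02329725]
[325.222175   188.20953403]
[325.23287755 186.77846212]
(313, 198, 25, 8)
```

View pics/k1.png

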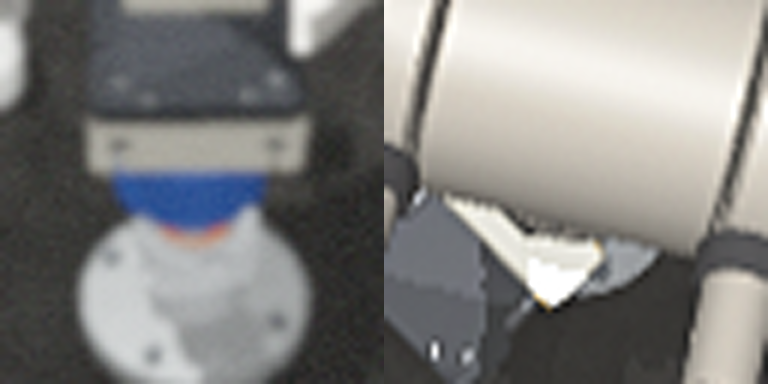

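The cap (centre u about 325.7) hangs slightly left of the tube and ring axis (u about 326.7). I'll refine this to sub-pixel.

```bash
python3 - <<'E'
from h import *
S=capture('scene').astype(float)
def edges(row,lo,hi,ch):
    f=ch[row,lo:hi]; t=(f.max()+np.median(np.r_[f[:4],f[-4:]]))/2; i=np.where(f>t)[0]
    a=i[0]-(f[i[0]]-t)/(f[i[0]]-f[i[0]-1]); b=i[-1]+(f[i[-1]]-t)/(f[i[-1]]-f[i[-1]+1]); return lo+a,lo+b,lo+(a+b)/2
B=S[:,:,2]-S[:,:,0]
for r in(198,199,200,201,202): print('cap',r,np.round(edges(r,303,350,B),2))
G=S[:,:,0]
for r in(214,216,218,220,222): print('foot',r,np.round(edges(r,298,355,G),2))
E
```

```text
cap 198 [312.6  337.49 325.05]
cap 199 [312.79 337.33 325.06]
cap 200 [313.03 337.14 325.08]
cap 201 [313.6  336.54 325.07]
cap 202 [314.42 334.38 324.4 ]
foot 214 [307.14 343.91 325.53]
foot 216 [306.81 344.3  325.55]
foot 218 [306.81 344.29 325.55]
foot 220 [307.06 344.01 325.53]
foot 222 [307.61 343.45 325.53]
```

Emit:
arm_command(gripper=[32,32,32,32,32], dp=[[-0.07,0.01,0.2],[0,0,0.4],[0,0,0.3],[0,0,0.06],[0,0,0]], twist=[0,0,0,0,0])

```text
time: 18.62
tool_pos: [555.8, -57.2, 101.5]
tcp_rot: [-3.141, 0.0, 0.787]
contact_force: [0.4, 0.4, -1.5]
grip_width: 35.8
finger_force: 30.0
```

Emit:
arm_command(gripper=[32,32,32,32,32], dp=[[0,0,0.04],[0,0,0.04],[0,0,0.04],[0,0,0.02],[0,0,0]], twist=[0,0,0,0,0])

```text
time: 19.25
tool_pos: [555.8, -57.2, 98.2]
tcp_rot: [3.142, 0.0, 0.787]
contact_force: [0.8, -0.2, -1.0]
grip_width: 35.7
finger_force: 30.0
```

Emit:
arm_command(gripper=[32,32,32,32,32], dp=[[0,0,0.03],[0,0,0.03],[0,0,0.03],[0,0,0],[0,0,0]], twist=[0,0,0,0,0])

```text
time: 19.88
tool_pos: [555.8, -57.2, 96.0]
tcp_rot: [3.142, 0.0, 0.787]
contact_force: [-0.5, 0.3, -1.1]
grip_width: 35.5
finger_force: 30.0
```

Emit:
arm_command(gripper=[32,32,32,32,32], dp=[[0,0,0.03],[0,0,0.03],[0,0,0.03],[0,0,0],[0,0,0]], twist=[0,0,0,0,0])

```text
time: 20.5
tool_pos: [555.8, -57.2, 93.7]
tcp_rot: [3.142, 0.0, 0.787]
contact_force: [-0.5, -0.6, -1.5]
grip_width: 35.9
finger_force: 30.0
```

Emit:
arm_command(gripper=[32,32,32,32,32], dp=[[0,0,0.02],[0,0,0.02],[0,0,0],[0,0,0],[0,0,0]], twist=[0,0,0,0,0])

```text
time: 21.12
tool_pos: [555.9, -57.2, 93.2]
tcp_rot: [3.141, -0.0, 0.787]
contact_force: [-1.7, 0.4, 6.4]
grip_width: 35.8
finger_force: 30.0
```

Emit:
arm_command(gripper=[32,32,32,32,32], dp=[[0,0,0.03],[0,0,0],[0,0,0],[0,0,0],[0,0,0]], twist=[-0.6,-0.6,-0.6,-0.6,-0.6])

```text
time: 21.75
tool_pos: [556.7, -57.2, 93.1]
tcp_rot: [3.139, -0.001, 1.05]
contact_force: [-1.5, 1.8, 8.2]
grip_width: 35.6
finger_force: 30.0
```

Emit:
arm_command(gripper=[32,32,32,32,32], dp=[[0,0,0.01],[0,0,0],[0,0,0],[0,0,0],[0,0,0]], twist=[-0.6,-0.6,-0.6,-0.6,-0.6])

```text
time: 22.38
tool_pos: [556.7, -57.1, 93.1]
tcp_rot: [3.139, -0.0, 1.312]
contact_force: [-1.4, 2.0, 9.3]
grip_width: 35.8
finger_force: 30.0
```

Emit:
arm_command(gripper=[32,32,32,32,32], dp=[[0,0,0.01],[0,0,0],[0,0,0],[0,0,0],[0,0,0]], twist=[-0.6,-0.6,-0.6,-0.6,-0.6])

```text
time: 23.0
tool_pos: [556.7, -57.2, 93.0]
tcp_rot: [3.139, 0.0, 1.574]
contact_force: [-1.3, 1.1, 11.0]
grip_width: 35.8
finger_force: 30.0
```

Emit:
arm_command(gripper=[32,32,32,32,32], dp=[[0,0,0],[0,0,0],[0,0,0],[0,0,0],[0,0,0]], twist=[-0.6,-0.6,-0.6,-0.6,-0.6])

```text
time: 23.62
tool_pos: [556.7, -57.2, 93.1]
tcp_rot: [3.139, 0.001, 1.836]
contact_force: [-1.1, 0.2, 10.0]
grip_width: 35.8
finger_force: 30.0
```

Emit:
arm_command(gripper=[32,32,32,32,32], dp=[[0,0,0],[0,0,0],[0,0,0],[0,0,0],[0,0,0]], twist=[-0.6,-0.6,-0.6,-0.6,-0.6])

```text
time: 24.25
tool_pos: [555.6, -57.2, 91.0]
tcp_rot: [-3.141, -0.0, 2.098]
contact_force: [0.1, 0.1, -1.4]
grip_width: 35.8
finger_force: 30.0
```

The lugs have found the slots, so I'll lower without turning.

Emit:
arm_command(gripper=[32,32,32,32,32], dp=[[0,0,0.04],[0,0,0.04],[0,0,0.02],[0,0,0],[0,0,0]], twist=[0,0,0,0,0])

```text
time: 24.88
tool_pos: [555.8, -57.2, 89.0]
tcp_rot: [3.142, 0.0, 2.096]
contact_force: [-0.8, -0.8, -1.0]
grip_width: 35.7
finger_force: 30.0
```

Emit:
arm_command(gripper=[32,32,32,32,32], dp=[[0,0,0.03],[0,0,0.03],[0,0,0.02],[0,0,0],[0,0,0]], twist=[0,0,0,0,0])

```text
time: 25.5
tool_pos: [555.8, -57.2, 87.0]
tcp_rot: [-3.142, 0.0, 2.096]
contact_force: [0.0, 0.0, -1.3]
grip_width: 35.9
finger_force: 30.0
```

Emit:
arm_command(gripper=[32,32,32,32,32], dp=[[0,0,0.03],[0,0,0.02],[0,0,0],[0,0,0],[0,0,0]], twist=[0,0,0,0,0])

```text
time: 26.12
tool_pos: [555.8, -57.2, 85.8]
tcp_rot: [3.141, 0.0, 2.096]
contact_force: [0.5, -0.3, 1.9]
grip_width: 35.5
finger_force: 30.0
```

Emit:
arm_command(gripper=[44,50,52,52,52], dp=[[0,0,0],[0,0,0],[0,0,0],[0,0,0],[0,0,0]], twist=[0,0,0,-0.5,-1])

```text
time: 26.75
tool_pos: [555.8, -57.2, 85.7]
tcp_rot: [-3.142, 0.0, 2.229]
contact_force: [0.2, 0.2, 0.2]
grip_width: 52.1
finger_force: 0.0
```

Emit:
arm_command(gripper=[52,52,52,52,52], dp=[[0,0,0],[0,0,0],[0,0,0],[0,0,0],[0,0,0]], twist=[-1,-1,-1,-1,-1])

```text
time: 27.38
tool_pos: [555.8, -57.2, 85.7]
tcp_rot: [-3.142, 0.0, 2.666]
contact_force: [-0.5, -0.2, 0.0]
grip_width: 52.2
finger_force: 0.0
```

Emit:
arm_command(gripper=[52,52,52,52,52], dp=[[0,0,0],[0,0,0],[0,0,0],[0,0,0],[0,0,0]], twist=[-1,-1,-1,-1,-1])

```text
time: 28.0
tool_pos: [555.8, -57.2, 85.7]
tcp_rot: [-3.142, 0.0, 3.103]
contact_force: [0.1, -0.8, -0.4]
grip_width: 52.1
finger_force: 0.0
```

Emit:
arm_command(gripper=[44,38,32,32,32], dp=[[0,0,0],[0,0,0],[0,0,0],[0,0,0],[0,0,0]], twist=[-0.5,0,0,0,0])

```text
time: 28.62
tool_pos: [555.8, -57.1, 85.7]
tcp_rot: [-3.142, 0.0, -3.14]
contact_force: [0.6, -0.5, -0.3]
grip_width: 35.7
finger_force: 30.0
```

Emit:
arm_command(gripper=[32,32,32,32,32], dp=[[0,0,0],[0,0,0],[0,0,0],[0,0,0],[0,0,0]], twist=[0,0,0,0,0])

```text
time: 29.25
tool_pos: [555.8, -57.2, 85.7]
tcp_rot: [-3.142, 0.0, -3.14]
contact_force: [-0.5, 0.3, -0.1]
grip_width: 35.5
finger_force: 30.0
```

Emit:
arm_command(gripper=[32,32,32,32,32], dp=[[0,0,0.005],[0,0,0.011],[0,0,0.011],[0,0,0.011],[0,0,0.011]], twist=[0.8,0.8,0.8,0.8,0.8])

```text
time: 29.88
tool_pos: [555.6, -57.2, 84.4]
tcp_rot: [-3.141, -0.0, 2.792]
contact_force: [0.4, 0.6, -0.2]
grip_width: 35.8
finger_force: 30.0
```

Emit:
arm_command(gripper=[32,32,32,32,32], dp=[[0,0,0.012],[0,0,0.012],[0,0,0.011],[0,0,0.011],[0,0,0.011]], twist=[0.8,0.8,0.8,0.8,0.8])

```text
time: 30.5
tool_pos: [555.6, -57.2, 83.0]
tcp_rot: [-3.141, -0.0, 2.443]
contact_force: [-0.3, -0.3, 0.2]
grip_width: 35.7
finger_force: 30.0
```

Emit:
arm_command(gripper=[32,32,32,32,32], dp=[[0,0,0.014],[0,0,0.014],[0,0,0.014],[0,0,0.014],[0,0,0.014]], twist=[1,1,1,1,1])

```text
time: 31.12
tool_pos: [555.6, -57.2, 81.2]
tcp_rot: [-3.141, -0.0, 2.006]
contact_force: [0.0, -0.2, -0.3]
grip_width: 35.6
finger_force: 30.0
```

Emit:
arm_command(gripper=[32,32,32,32,32], dp=[[0,0,0.014],[0,0,0.014],[0,0,0.014],[0,0,0.014],[0,0,0.014]], twist=[1,1,1,1,1])

```text
time: 31.75
tool_pos: [555.6, -57.2, 79.5]
tcp_rot: [-3.141, 0.0, 1.57]
contact_force: [-0.0, -0.6, 0.4]
grip_width: 35.8
finger_force: 30.0
```

Emit:
arm_command(gripper=[32,32,32,32,32], dp=[[0,0,0.015],[0,0,0.014],[0,0,0.015],[0,0,0.014],[0,0,0.014]], twist=[1,1,1,1,1])

```text
time: 32.38
tool_pos: [555.6, -57.1, 77.7]
tcp_rot: [-3.141, 0.0, 1.133]
contact_force: [-0.4, 1.2, 0.0]
grip_width: 35.5
finger_force: 30.0
```

Emit:
arm_command(gripper=[32,32,32,32,32], dp=[[0,0,0.015],[0,0,0.014],[0,0,0.015],[0,0,0.014],[0,0,0.014]], twist=[1,1,1,1,1])

```text
time: 33.0
tool_pos: [555.8, -57.1, 76.0]
tcp_rot: [3.142, -0.0, 0.697]
contact_force: [-0.7, 1.6, -1.0]
grip_width: 35.6
finger_force: 30.0
```

Emit:
arm_command(gripper=[32,32,32,32,32], dp=[[0,0,0.011],[0,0,0.011],[0,0,0.011],[0,0,0.011],[0,0,0.011]], twist=[0.8,0.8,0.8,0.8,0.8])

```text
time: 33.62
tool_pos: [555.8, -57.2, 74.6]
tcp_rot: [3.141, -0.0, 0.349]
contact_force: [-0.1, -0.2, 0.4]
grip_width: 35.9
finger_force: 30.0
```

Emit:
arm_command(gripper=[32,32,32,32,32], dp=[[0,0,0.006],[0,0,0.006],[0,0,0.006],[0,0,0.006],[0,0,0.006]], twist=[0.4,0.4,0.4,0.4,0.4])

```text
time: 34.25
tool_pos: [555.7, -57.2, 73.8]
tcp_rot: [3.141, 0.0, 0.174]
contact_force: [0.6, -0.2, -0.2]
grip_width: 35.6
finger_force: 30.0
```

```bash
python3 -c "
from plant import *
o=get_obs();print(o['tool_pos'],o['tcp_rot'],o['contact_force'],o['moment'])"
```

```text
[555.74592652 -57.18166372  73.82138507] [3.14148987e+00 2.83389624e-05 1.74167575e-01] [ 0.64841716 -0.21408486 -0.18949124] [ 0.08386893 -0.00021561 -0.01109641]
```

Emit:
arm_command(gripper=[32,32,32,32,32], dp=[[0,0,0.005],[0,0,0.006],[0,0,0.006],[0,0,0.006],[0,0,0.005]], twist=[0.4,0.4,0.4,0.4,0.4])

```text
time: 34.88
tool_pos: [556.0, -57.2, 73.3]
tcp_rot: [3.141, -0.001, -0.0]
contact_force: [-0.2, 0.6, 2.1]
grip_width: 35.5
finger_force: 30.0
```

```bash
python3 -c "
from plant import *
o=get_obs();print(o['tool_pos'],o['tcp_rot'],o['contact_force'],o['moment'])"
```

```text
[555.99336538 -57.15210587  73.33070509] [ 3.14147830e+00 -6.00901923e-04 -4.70273866e-04] [-0.17213842  0.57911566  2.08374465] [ 0.15854901 -0.07654372 -0.032943  ]
```

Emit:
arm_command(gripper=[32,32,32,32,32], dp=[[0,0,0.01],[0,0,0],[0,0,0],[0,0,0],[0,0,0]], twist=[0.4,0.4,0.4,0.4,0.4])

```text
time: 35.5
tool_pos: [556.2, -57.3, 73.3]
tcp_rot: [3.141, -0.001, -0.175]
contact_force: [0.3, 0.3, 5.5]
grip_width: 35.6
finger_force: 30.0
```

```bash
python3 -c "
from plant import *
o=get_obs();print(o['tool_pos'],o['tcp_rot'],o['contact_force'],o['moment'])"
```

```text
[556.20236148 -57.29259673  73.29000747] [ 3.14140549e+00 -1.23591402e-03 -1.74983351e-01] [0.27332339 0.33739551 5.5370069 ] [ 0.18909155 -0.18282664  0.06250486]
```

Emit:
arm_command(gripper=[32,32,32,32,32], dp=[[0,0,0],[0,0,0],[0,0,0],[0,0,0],[0,0,0]], twist=[0.4,0.4,0.4,0.4,0.4])

```text
time: 36.12
tool_pos: [556.2, -57.4, 73.2]
tcp_rot: [3.141, -0.001, -0.349]
contact_force: [2.0, 0.3, 4.7]
grip_width: 35.3
finger_force: 30.0
```

```bash
python3 -c "
from plant import *
o=get_obs();print(o['tool_pos'],o['tcp_rot'],o['contact_force'],o['moment'])"
```

```text
[556.2229949  -57.43530537  73.24619101] [ 3.14139990e+00 -1.35139145e-03 -3.49470385e-01] [1.99077993 0.25517862 4.7477888 ] [ 0.00518995 -0.19222276  0.10831495]
```

The height has settled and the torque is rising, so the cap is home. I'll release it and retreat.

Emit:
arm_command(gripper=[44,52,60,60,60], dp=[[0,0,0],[0,0,0],[0,0,0],[0,0,-0.3],[0,0,-0.8]], twist=[0,0,0,0,0])

```text
time: 36.75
tool_pos: [555.1, -57.0, 100.2]
tcp_rot: [3.141, 0.002, -0.347]
contact_force: [-0.0, 0.4, 0.2]
grip_width: 60.0
finger_force: 0.0
```

Emit:
arm_command(gripper=[60,60,60,60,60], dp=[[0,0,-1],[0,0,-1],[0,0.3,-1],[0,0.9,-0.5],[0,0.9,0]], twist=[0,0,0,0,0])

```text
time: 37.38
tool_pos: [538.3, -107.1, 189.7]
tcp_rot: [3.141, -0.003, -0.347]
contact_force: [-0.4, -0.0, 0.6]
grip_width: 60.1
finger_force: 0.0
```

Emit:
arm_command(gripper=[60,60,60,60,60], dp=[[0,1,0],[0,1,0],[0,1,0],[0,1,0],[0,0.5,0]], twist=[0,0,0,0,0])

```text
time: 38.0
tool_pos: [499.2, -213.3, 188.3]
tcp_rot: [3.141, -0.0, -0.348]
contact_force: [0.3, 0.9, -0.7]
grip_width: 60.2
finger_force: 0.0
```

Emit:
arm_command(gripper=[60,60,60,60,60], dp=[[0,0.5,0],[0,0,0],[0,0,0],[0,0,0],[0,0,0]], twist=[0,0,0,0,0])

```text
time: 38.62
tool_pos: [495.5, -223.7, 187.9]
tcp_rot: [3.142, 0.0, -0.347]
contact_force: [-0.7, 0.6, 0.4]
grip_width: 59.5
finger_force: 0.0
```

```bash
python3 - <<'E'
from h import *
o=get_obs();print(o['time'],o['tool_pos'],o['contact_force'])
S=capture('scene');T=capture('top');cv2.imwrite('pics/f.png',np.vstack([crop(S,(326,205),40,5),crop(T,(330,195),40,5)]))
cv2.imwrite('pics/f2.png',np.hstack([cv2.resize(S[140:290,180:430,::-1],(500,300)),]))
cv2.imwrite('pics/f.png',np.hstack([cv2.resize(cv2.imread('pics/f.png'),(290,580)),cv2.resize(np.vstack([S[140:290,190:430,::-1],T[110:260,190:430,::-1]]),(480,580))]))
E
```

```text
38.625 [ 495.4792431  -223.66554194  187.88001473] [-0.66173484  0.62932598  0.39344216]
```

View pics/f.png

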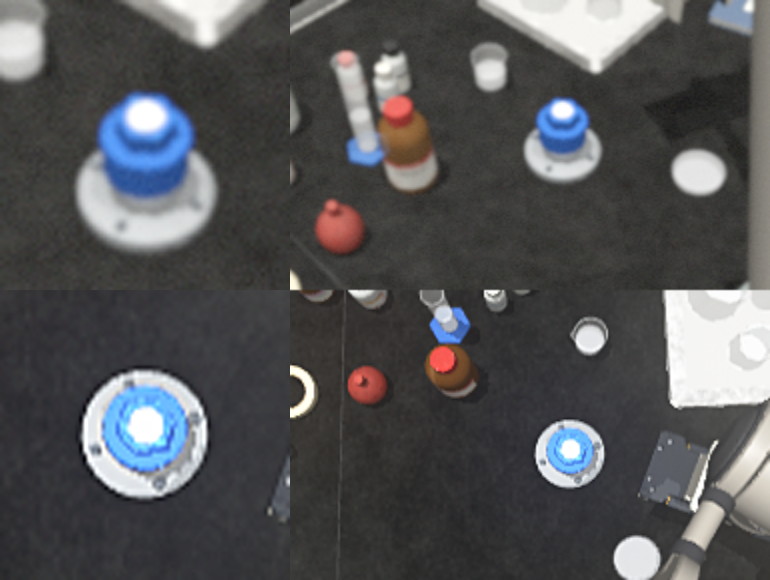

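The cap sits square and low on the housing, the bottle, beaker, dish and bulb are in place, and the robot is clear of everything.

```bash
python3 -c "
from plant import *
print(close_job())"
```

```text
the job is handed in; nothing more can be done
None
```

The filter housing is assembled and handed in at about 39 s: the orange ring is down in the tube, the cap was backed into its slots, regripped, screwed down to the rim and released, and the bystanders look unmoved in the last pictures.

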